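Load a culture dish into the plate imager's sprung clamp

TASK

Load the 60 mm culture dish into the plate imager: swing the sprung clamp arm open by its stud only until its catch clicks and holds it, without forcing it into its stop, lay the dish flat on the seat against the two pins, then press the thumb tab lightly so that the arm closes on the dish. The dish is thin plastic with a live culture, so keep it level and handle it gently, and leave the other things on the bench as they are.

Things in the scene. Friction and masses are not known exactly. Their poses are not given: they have to be found in the camera images.
- imager: White and grey bench plate imager, fixed, 380 x 380 x 290 mm, its loading carrier run out to +y: a level aluminium plate 8 mm thick, top 50 mm above the bench, x -85 to 95 mm, y -150 to 160 mm; the housing begins at y = -155 mm. Origin on the bench under the seat centre, z up. Arm pivot at x 70, y 38 mm, its boss 22 mm across and 27 mm high.
- seat (a point): Seat centre on the carrier plate's top, inside a grey ring 61 mm across; axes as the imager's. Two locating pins 8 mm across, 9 mm high stand at x = +24 and -24, y = -24 mm. A 60 mm dish centred here touches both pins; the clamp arm comes in from +y and pushes it against them, so a few mm off in placing is corrected.
- clamp (a joint): Sprung steel clamp arm turning level about the pivot. 0 = at rest, lying partly over the seat; grows as the stud is swung to +y of the imager. 0.15 = closed on a 60 mm dish. It catches at some value from 0.55 to 0.85, different each time: the catch block is screwed anywhere along its slot. A spring stop begins 0.02 rad past the catch. The closing is damped.
- stud (a point): Centre of the top of the finger stud at the arm's free end: a steel upright 12 mm across, 37 mm long, its top 52 mm above the carrier plate, 140 mm from the pivot. At arm value q it lies from the pivot at x = -140 cos(q-0.15), y = 140 sin(q-0.15) mm, imager axes. Swinging it takes 1.8 N at rest, rising to 6 N, up to 2 N more on the catch's ramp, then a steep rise at the stop.
- sear (a joint): Rocker in the arm that holds it on the catch. 0 = nose down (at rest, and also when caught); grows, to 0.18 at most, as the thumb tab goes down and the nose lifts; it lifts and drops by itself in crossing the catch. When caught, about 0.12 (tab 4 mm down) frees the arm. The tab needs 2 to 5 N and must not be loaded over 25 N.
- tab (a point): Centre of the top of the thumb tab on the arm: a dark steel pad 18 x 16 mm, 4 mm thick, 33 mm from the pivot towards the stud, its top 38 mm above the carrier plate; pressed straight down, it goes 6 mm. The arm's two cheeks beside it, 16 mm wide over both, are 27 mm high. x points from the stud to the pivot.
- dish: The culture dish to load: lidded clear plastic dish with dark red agar, 60 mm across, 15 mm high, about 35 g, lid and base one piece, bears a grip of 30 N. The only one of this size. Origin at the centre of its underside, z up.
- dish90: Lidded culture dish 90 mm across, 16 mm high; stays. Origin at the centre of its underside.
- dish35: Lidded culture dish 35 mm across, 11 mm high; stays. Origin at the centre of its underside.
- jar: Specimen jar with white screw cap, 56 mm across, 66 mm high; stays. Origin at the centre of its underside.
- marker: Marker pen lying on the bench, 130 mm long along its x, 16 mm thick; stays. Origin under its middle.
- rack: White tube rack with tubes, 60 x 200 mm (x, y), 100 mm high; stays. Origin at the centre of its underside.
- stop (a joint): Rubber-faced spring stop on the catch block that ends the arm's opening travel, 92 mm from the pivot. 0 = free, grows (m) as the arm pushes into it: 10 N per mm, so at the stud 4.3 N per mm. It must not be loaded over 20 N (13 N at the stud on top of the spring's 5 to 6 N).
Mind the look-alikes: they are no part of the job. Leave any purple or turquoise look-alike of the dish alone.

How it is judged:
On the way, in this order (a step that is already met when the one before it is completed fails the run):
1. the arm stands open on its catch, untouched, for 0.3 s (value of joint clamp above 0.45 rad and contact force between the fingers and clamp below 0.1 N), for 0.3 s.
2. the dish lies released and flat on the seat, its centre within 10 mm of the seat centre, the arm still held open (value of joint clamp above 0.45 rad and horizontal distance between dish and seat below 0.01 m and z of dish in the frame of seat between -0.002 and 0.002 m and angle between dish's own z axis and vertical below 0.05 rad and contact force between the fingers and dish below 0.05 N), for 0.2 s.
3. the thumb tab is pressed with the dish on the seat (value of joint sear above 0.08 rad and contact force between the fingers and sear above 0.3 N and horizontal distance between dish and seat below 0.01 m).
At the end, for the whole second after the job is handed in: the dish lies flat on the seat (within 2 mm in height, 3 degrees), its centre within 3 mm of the seat centre, at rest, and the arm has closed on it (arm joint 0.10 to 0.20 rad) and presses on it with at least 1.5 N, the thumb tab back up (horizontal distance between dish and seat below 0.003 m and z of dish in the frame of seat between -0.002 and 0.002 m and angle between dish's own z axis and vertical below 0.05 rad and linear speed of dish below 0.01 m/s and value of joint clamp between 0.1 and 0.2 rad and contact force between clamp and dish above 1.5 N and value of joint sear below 0.05 rad); the robot touches nothing.
It fails at once if the arm is forced into its stop with more than 20 N (contact force between clamp and stop above 20 N).
It fails at once if the dish is squeezed, dropped or knocked with more than 60 N in all (a 30 N grip) (contact force between dish and anything else above 60 N).
It fails at once if the dish is tipped more than 20 degrees (angle between dish's own z axis and vertical above 0.35 rad).
It fails at once if another thing on the bench is moved more than 25 mm (distance of any of dish90, dish35, jar, marker, rack from where it was at the start of the episode above 0.025 m).
It fails at once if the thumb tab is pressed with more than 25 N (contact force between the fingers and sear above 25 N).
It also fails if it takes over 70 s, if anything falls off the work surface, if the arm or the gripper's body presses on something with over 40 N, if the wrist force passes 120 N, or if a joint passes its speed limit or range.

ROBOT

A 6-joint arm with a two-finger parallel gripper is mounted at the origin on the work surface. World frame = base frame: x ahead of the robot, y to its left, z up, the work surface at z = 0. Lengths are in m, angles in rad, forces in N, time in s.
With the tool pointing down it reaches from about 0.375 to 0.9 m from the base axis. Payload 3.1 kg.
Tool frame: the origin (TCP) lies between the finger pads; the fingertips stand 17 mm ahead of it and the grasp point (between the pads) lies 2 mm behind it; z points along the fingers, y is the line along which they close (so a half turn about z gives the same grasp; the last joint's range is limited). The gripper opens to 85 mm and grips with 20 to 120 N. Pads are 22 mm wide; open, the fingers measure 114 mm over their backs; the gripper's body (76 mm by 85 mm) begins 54 mm behind the grasp point. The pads swing forward as they close: fully open they stand 13 mm farther back than shut.
Start: joints at [1.091, 0.527, 1.433, -0, 1.181, -0.178], TCP at [0.186, 0.597, 0.248] pointing down, gripper open.
Joint ranges: [-3.08, 3.08], [-0.75, 2.2], [0.22, 2.44], [-1.43, 4.57], [0, 2.65], [-2.85, 2.85]. Speed limits (rad/s): [2.79, 2.79, 3.14, 3.14, 3.14, 3.14].

INTERFACE

Orientations are given as a unit quaternion [x, y, z, w].
In Python, from station import sense, vision, order gives the robot as it stands.
- The arm moves only by the shell command python3 -m crank 'ROWS' [OPENING] [FORCE]. ROWS is JSON, a list of rows, each an object with "dp": the shift along the world's x, y, z in units of 30 mm (1.0 is 30 mm), a list of three; "angular": the turn, a rotation vector about the world's x, y, z in degrees, a list of three. In form: [{"dp": [dx, dy, dz], "angular": [ax, ay, az]}, ...]. A call has 1 to 20 rows; each row shifts and turns the commanded pose from where the row before left it; what a row does not reach is not made up. A row lasts 1/10 s, in which the tool goes at most 50 mm and 8.59 degrees, less where a joint would pass 70% of its speed; a pose out of reach is approached as far as the arm can. A call is refused whole if a number of a shift passes 1 or a number of a turn 8.59, either way. A call with a gripper value outside its range is refused whole. OPENING is the closure, from 0 (fully open) to 1 (shut), set as the call begins (- or left out, the last holds). The fingers move at their own pace and stop on an object; FORCE is the grip in N (left out, the last holds). Time passes only in rows, so rows that do not move let the fingers close. It gives the time, the measured TCP pose, the force, the opening and the grip force at its end, in the units of the state.
- sense(): the state, without advancing time (a new reading comes with each control period).
- vision.snapshot(name): name is "scene" or "top" or "wrist"; returns a dict with "image" (480x640x3 uint8, blue, green, red), "range_z" (480x640 float32, m along the optical axis (not along the pixel's ray), 0 where there is no reading), "mtx" (3x3 intrinsics, pixels), "pose" (4x4, takes a point from camera to world coordinates); the wrist camera has in their place "mount" (4x4, takes a point from camera to tool coordinates, whose origin is the TCP and whose axes are the flange's). Camera axes: x right, y down, z forward; pixel columns grow to the right and rows downward; lengths in m; the calibration is good to about 2 mm. A picture is of the moment at which its call begins: read the wrist's pose just before it.
- order.sign_off(): hands the job in; it is judged then, once.
The state is a dict: "t": time; "q": joint angles; "qd": joint speeds; "tau": joint torques, N m; "tcp_pos": TCP position; "tool_rot": TCP orientation; "force": force on the tool from outside, world axes, zero at the start; "ft_torque": the same for the moment, N m; "finger_gap": opening from 0.0 (shut) to 1.0 (fully open); "gripper_force": force on a finger pad.
Only numpy, scipy, OpenCV 4.12 (cv2) and the standard library are available. Lean on these libraries where they do the work, as an engineer would, in place of code of your own. Each camera call takes 0.05 s, during which the arm holds its last target. There are 200 camera calls.

## Working session

There is one attempt and no reset: what is moved stays moved. The work goes in short steps, Python scripts to look and compute and a shell command to move; the robot and the scene stay as the last step left them, time stands still between calls to the robot, and variables do not carry over. Pictures are saved under pics/ and viewed, at most 10 in all, crops included, and the job is handed in when it is done.

```bash
mkdir -p pics; ls
cat > h.py <<'E'
import numpy as np, cv2
from station import sense, vision, order
def snap(n):
    s=sense(); d=vision.snapshot(n); np.savez('pics/'+n+'.npz',**{k:v for k,v in d.items()},tcp=s['tcp_pos'],rot=s['tool_rot']); return d
def load(n): return np.load('pics/'+n+'.npz')
def P(d,u,v,z=None):
    """world point of pixel; from range or on plane z"""
    from scipy.spatial.transform import Rotation as R
    if 'pose' in d: T=d['pose']
    else:
        T=np.eye(4);T[:3,:3]=R.from_quat(d['rot']).as_matrix();T[:3,3]=d['tcp'];T=T@d['mount']
    r=np.linalg.inv(d['mtx'])@[u,v,1]
    if z is None: return T[:3,:3]@(r*d['range_z'][int(v),int(u)])+T[:3,3]
    w=T[:3,:3]@r; return T[:3,3]+w*(z-T[2,3])/w[2]
E
python3 - <<'E'
from h import *
for n in ('top','scene'):
    d=snap(n); cv2.imwrite(f'pics/{n}1.png',d['image'])
    print(n,d['mtx'].tolist(),d['pose'].round(3).tolist())
print(sense())
E
```

```text
pics
top [[605.6167328982779, 0.0, 309.86099848710774], [0.0, 605.6167328982779, 242.37748754698515], [0.0, 0.0, 1.0]] [[0.029, -0.988, 0.151, 0.346], [-1.0, -0.029, 0.001, 0.143], [0.003, -0.151, -0.988, 1.184], [0.0, 0.0, 0.0, 1.0]]
scene [[595.9065031697767, 0.0, 319.85775023904586], [0.0, 595.9065031697767, 237.47502722485032], [0.0, 0.0, 1.0]] [[-0.544, 0.456, -0.704, 1.208], [0.839, 0.289, -0.461, 0.608], [-0.007, -0.842, -0.539, 0.603], [0.0, 0.0, 0.0, 1.0]]
{'t': 0.1, 'q': array([ 1.09051528e+00,  5.28392642e-01,  1.43376399e+00,  7.15449731e-06,
        1.18138170e+00, -1.78511061e-01]), 'qd': array([-0.00081076, -0.00181345, -0.00367248,  0.00036842, -0.00013128,
       -0.00056854]), 'tau': array([-1.76538297e-04, -4.43307638e+01, -1.78586215e+01, -2.47258995e-04,
        3.89643727e-03, -7.57419684e-06]), 'tcp_pos': array([0.18545179, 0.59622427, 0.24742272]), 'tool_rot': array([ 1.50314404e-01,  9.88637767e-01, -9.19469038e-04, -3.17816736e-04]), 'force': array([ 0.28513957, -0.77172013, -0.4564484 ]), 'ft_torque': array([ 0.00458049,  0.03617233, -0.00213744]), 'gripper_force': 0.0, 'finger_gap': 1.0025933928342625}
```

View pics/top1.png

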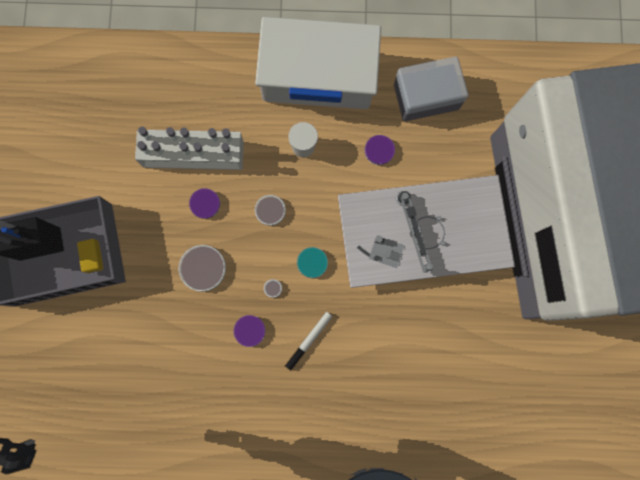

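View pics/scene1.png

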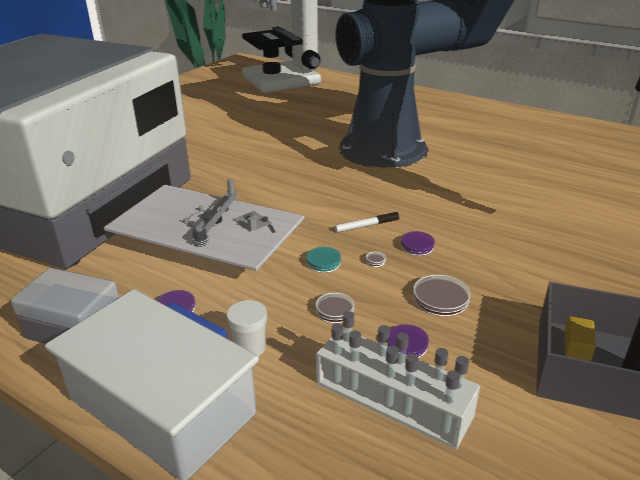

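Run:
```python
from h import *
d=load('top'); im=d['image']
a=cv2.resize(im[165:305,330:530],None,fx=4,fy=4,interpolation=cv2.INTER_CUBIC)
b=cv2.resize(im[100:380,170:400],None,fx=2,fy=2,interpolation=cv2.INTER_CUBIC)
cv2.imwrite('pics/topcar.png',a); cv2.imwrite('pics/topdish.png',b)
```

```text
(no output)
```

View pics/topcar.png

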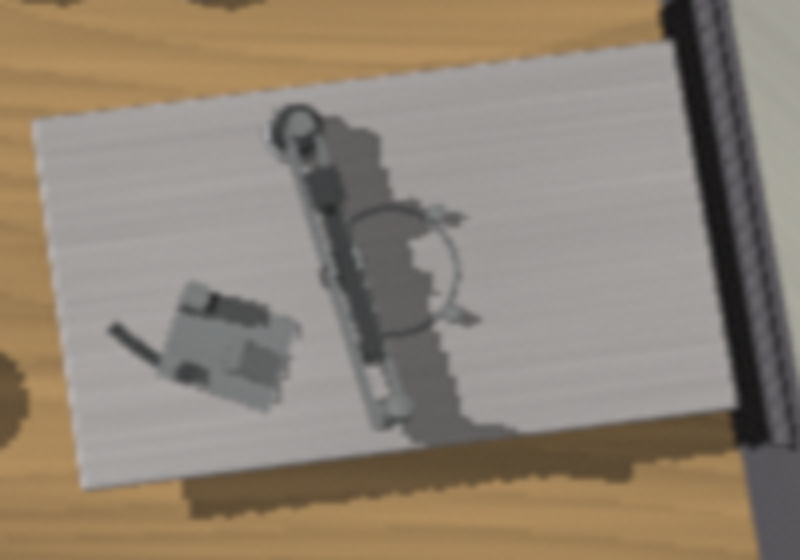

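View pics/topdish.png

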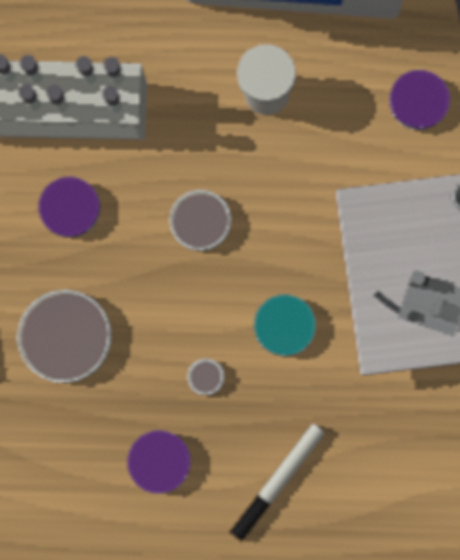

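Run:
```python
from h import *
d=load('top')
C=lambda u,v:(330+u/4,165+v/4)
pix=[C(33,122),C(85,488)]
w=[P(d,*p,.05) for p in pix]
print('corners',w, [P(d,*C(*p),.05) for p in ((660,45),(735,408))])
ex=w[0]-w[1]; print('w',np.linalg.norm(ex[:2])); yaw=np.arctan2(ex[1],ex[0]); 
boss=P(d,*C(299,128),.077); print('boss',boss)
r0=P(d,*C(399,270),.05);print('ring',r0)
R=np.array([[np.cos(yaw),-np.sin(yaw)],[np.sin(yaw),np.cos(yaw)]])
mid=(w[0]+w[1])[:2]/2; O=mid-R@[.005,.160]
print('yaw',yaw,'O',O,'O from boss',boss[:2]-R@[.07,.038])
q=0;print('stud',boss[:2]+R@[-.14*np.cos(-.15),.14*np.sin(-.15)])
print('dish',P(d,270,210,.015), 'boss depth pt',P(d,404,199),P(d,427,269))
g=d['range_z']; 
# seat ring right half edge
for p in ((270,210),(203,268),(273,288),(303,138),(313,263),(380,150),(250,331)): print(p,P(d,*p).round(3))
```

```text
corners [array([0.61258442, 0.09234209, 0.05      ]), array([0.43782204, 0.06416186, 0.05      ])] [array([ 0.65955338, -0.20904812,  0.05      ]), array([ 0.48446038, -0.24134562,  0.05      ])]
w 0.17701980503426715
boss [ 0.60706487 -0.03095604  0.077     ]
ring [ 0.54577061 -0.08306401  0.05      ]
yaw 0.15987266150313006 O [ 0.54573779 -0.0805036 ] O from boss [ 0.54400685 -0.07961492]
stud [ 0.47373273 -0.07364727]
dish [0.58759745 0.22446595 0.015     ] boss depth pt [ 0.60265332 -0.0292106   0.07932638] [ 0.47060824 -0.06882701  0.09619108]
(270, 210) [0.588 0.225 0.014]
(203, 268) [0.469 0.35  0.016]
(273, 288) [0.435 0.213 0.007]
(303, 138) [0.719 0.163 0.07 ]
(313, 263) [0.485 0.137 0.017]
(380, 150) [0.716 0.009 0.015]
(250, 331) [0.351 0.253 0.015]
```

```bash
cat >> h.py <<'E'
O=np.array([.545,-.0805]); YAW=.158
def rot(a): return np.array([[np.cos(a),-np.sin(a)],[np.sin(a),np.cos(a)]])
def W(x,y): return O+rot(YAW)@np.array([x,y])
def stud(q,r=.14): return W(.07-r*np.cos(q-.15),.038+r*np.sin(q-.15))
def tang(q): a=np.pi/2-(q-.15)+YAW; return np.array([np.cos(a),np.sin(a)]),np.degrees(a)
def pose():
    from scipy.spatial.transform import Rotation as R
    s=sense(); y=R.from_quat(s['tool_rot']).as_matrix()[:,1]
    return s,np.degrees(np.arctan2(y[1],y[0]))
def go(p,ang=None):
    s,a=pose(); print('t',round(s['t'],2),'tcp',s['tcp_pos'].round(4),'yang',round(a,1),'F',s['force'].round(2),'gap',round(s['finger_gap'],3),'gf',s['gripper_force'])
    print('units',((np.array(p)-s['tcp_pos'])/.03).round(2), 'turn',None if ang is None else round((ang-a+90)%180-90,1))
E
python3 - <<'E'
from h import *
for q in (0,.15,.4,.6,.85):print(q,stud(q).round(4),tang(q)[1].round(1))
t,a=tang(0); p=stud(0)-t*.045
go([*p,.2],a)
E
```

```text
0 [ 0.4747 -0.0744] 107.6
0.15 [ 0.4699 -0.054 ] 99.1
0.4 [ 0.4687 -0.0191] 84.7
0.6 [0.4741 0.0083] 73.3
0.85 [0.4882 0.0403] 58.9
t 0.1 tcp [0.1855 0.5962 0.2474] yang 72.7 F [ 0.29 -0.77 -0.46] gap 1.003 gf 0.0
units [ 10.1  -23.78  -1.58] turn 34.9
```

```bash
R='x'; python3 -m crank '[{"dp":[0.5,-0.9,0],"angular":[0,0,1.75]},{"dp":[0.5,-0.9,0],"angular":[0,0,1.75]},{"dp":[0.5,-0.9,0],"angular":[0,0,1.75]},{"dp":[0.5,-0.9,0],"angular":[0,0,1.75]},{"dp":[0.5,-0.9,0],"angular":[0,0,1.75]},{"dp":[0.5,-0.9,0],"angular":[0,0,1.75]},{"dp":[0.5,-0.9,0],"angular":[0,0,1.75]},{"dp":[0.5,-0.9,0],"angular":[0,0,1.75]},{"dp":[0.5,-0.9,0],"angular":[0,0,1.75]},{"dp":[0.5,-0.9,0],"angular":[0,0,1.75]},{"dp":[0.5,-0.9,0],"angular":[0,0,1.75]},{"dp":[0.5,-0.9,0],"angular":[0,0,1.75]},{"dp":[0.5,-0.9,0],"angular":[0,0,1.75]},{"dp":[0.5,-0.9,0],"angular":[0,0,1.75]},{"dp":[0.5,-0.9,0],"angular":[0,0,1.75]},{"dp":[0.5,-0.9,0],"angular":[0,0,1.75]},{"dp":[0.5,-0.9,0],"angular":[0,0,1.75]},{"dp":[0.5,-0.9,0],"angular":[0,0,1.75]},{"dp":[0.5,-0.9,0],"angular":[0,0,1.75]},{"dp":[0.5,-0.9,0],"angular":[0,0,1.75]}]' 1 20
python3 - <<'E'
from h import *
t,a=tang(0); p=stud(0)-t*.045
go([*p,.2],a)
E
```

```text
t: 2.1
tcp_pos: [0.4859, 0.0556, 0.248]
tool_rot: [-0.154, 0.988, 0.0, -0.0]
force: [1.0, -0.2, 1.0]
finger_gap: 0.0
gripper_force: 0.0
t 2.1 tcp [0.4859 0.0556 0.248 ] yang 107.8 F [ 0.98 -0.23  1.01] gap 0.0 gf 0.0
units [ 0.08 -5.76 -1.6 ] turn -0.1
```

```bash
python3 -m crank '[{"dp":[0,-0.9,0],"angular":[0,0,0]},{"dp":[0,-0.9,0],"angular":[0,0,0]},{"dp":[0,-0.9,0],"angular":[0,0,0]},{"dp":[0,-0.9,0],"angular":[0,0,0]},{"dp":[0.05,-0.9,0],"angular":[0,0,0]},{"dp":[0,-0.9,0],"angular":[0,0,0]},{"dp":[0,-0.36,0],"angular":[0,0,0]},{"dp":[0,0,0],"angular":[0,0,0]},{"dp":[0,0,0],"angular":[0,0,0]},{"dp":[0,0,0],"angular":[0,0,0]}]' | tail -4
python3 - <<'E'
from h import *
d=snap('wrist'); cv2.imwrite('pics/w1.png',d['image'])
t,a=tang(0); p=stud(0)-t*.03
go([*p,.095],a)
E
```

```text
tool_rot: [-0.155, 0.988, 0.0, -0.0]
force: [-0.4, 0.4, -0.1]
finger_gap: -0.001
gripper_force: 0.0
t 3.15 tcp [ 0.487  -0.1148  0.2482] yang 107.8 F [ 0.36 -0.12 -0.44] gap 0.004 gf 0.0
units [-0.11  0.39 -5.11] turn -0.1
```

View pics/w1.png

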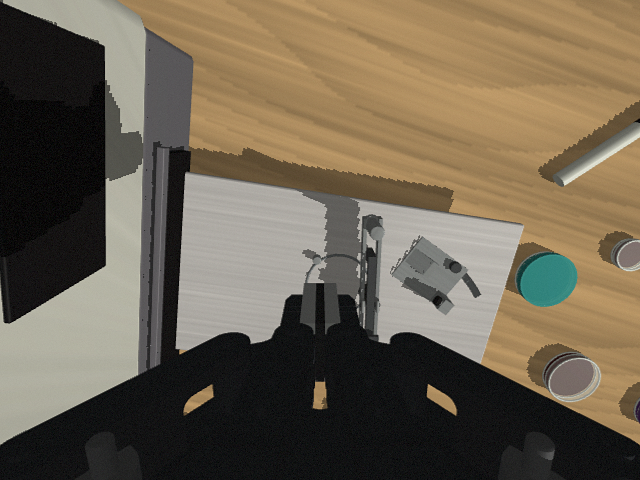

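Run:
```python
from h import *
d=load('wrist')
print(d['mount'].round(3).tolist(), d['mtx'][0,0])
for p in ((372,220),(374,226),(376,232)): print(P(d,*p).round(4), P(d,*p,.102).round(4))
print('corner', P(d,523,224,.05).round(4), W(-.085,.16))
print('corner', P(d,186,173,.05).round(4), W(-.085,-.15))
```

```text
[[0.0, -0.962, -0.273, 0.069], [1.0, 0.0, -0.001, -0.0], [0.001, -0.273, 0.962, -0.125], [0.0, 0.0, 0.0, 1.0]] 363.03635014446706
[ 0.4723 -0.0741  0.0802] [ 0.4685 -0.0787  0.102 ]
[ 0.4727 -0.0754  0.1009] [ 0.4725 -0.0756  0.102 ]
[ 0.4768 -0.0722  0.1004] [ 0.4765 -0.0725  0.102 ]
corner [0.4389 0.0651 0.05  ] [0.43588382 0.06413284]
corner [ 0.4877 -0.2382  0.05  ] [ 0.48466028 -0.24200578]
```

```bash
python3 -m crank '[{"dp":[0,0.1,-0.8],"angular":[0,0,0]},{"dp":[0,0.1,-0.9],"angular":[0,0,0]},{"dp":[0,0,-0.9],"angular":[0,0,0]},{"dp":[0,0,-0.9],"angular":[0,0,0]},{"dp":[0,0,-0.8],"angular":[0,0,0]},{"dp":[0,0,-0.5],"angular":[0,0,0]},{"dp":[0,0,-0.3],"angular":[0,0,0]},{"dp":[0,0,0],"angular":[0,0,0]},{"dp":[0,0,0],"angular":[0,0,0]}]' | tail -4
python3 - <<'E'
from h import *
t,a=tang(0); p=stud(0)-t*.021
go([*p,.095],a); print(t)
for i in range(5): print(sense()['force'].round(2))
E
```

```text
tool_rot: [-0.154, 0.988, -0.0, 0.0]
force: [0.3, -0.2, -0.4]
finger_gap: 0.002
gripper_force: 0.0
t 4.05 tcp [ 0.4876 -0.1098  0.0957] yang 107.7 F [ 0.27 -0.21 -0.4 ] gap 0.002 gf 0.0
units [-0.22  0.51 -0.02] turn -0.1
[-0.30315336  0.95294178]
[ 0.27 -0.21 -0.4 ]
[ 0.27 -0.21 -0.4 ]
[ 0.27 -0.21 -0.4 ]
[ 0.27 -0.21 -0.4 ]
[ 0.27 -0.21 -0.4 ]
```

```bash
python3 -m crank '[{"dp":[-0.05,0.12,0],"angular":[0,0,0]},{"dp":[-0.05,0.12,0],"angular":[0,0,0]},{"dp":[-0.05,0.12,0],"angular":[0,0,0]},{"dp":[-0.05,0.12,0],"angular":[0,0,0]},{"dp":[0,0,0],"angular":[0,0,0]}]' | sed -n '2p;4p'
python3 -m crank '[{"dp":[-0.05,0.12,0],"angular":[0,0,0]},{"dp":[-0.04,0.12,0],"angular":[0,0,0]},{"dp":[0,0,0],"angular":[0,0,0]}]' | sed -n '2p;4p'
python3 -m crank '[{"dp":[-0.04,0.12,0],"angular":[0,0,0]},{"dp":[-0.04,0.12,0],"angular":[0,0,0]},{"dp":[0,0,0],"angular":[0,0,0]}]' | sed -n '2p;4p'
python3 - <<'E'
from h import *
# TCP targets following stud with offset f for arm angles
for f in (.021,):
  for q in np.arange(0,.9,.05):
    t,a=tang(q); p=stud(q)-t*f; n=stud(q+.05)-tang(q+.05)[0]*f
    print(round(q,2),p.round(4),((n-p)/.03).round(2),a.round(1))
E
```

```text
tcp_pos: [0.4807, -0.095, 0.0955]
force: [-0.3, 0.3, 0.1]
tcp_pos: [0.4787, -0.0884, 0.0954]
force: [-0.6, -2.6, 1.0]
tcp_pos: [0.4764, -0.081, 0.0954]
force: [1.1, -2.4, 1.1]
0.0 [ 0.4811 -0.0944] [-0.1   0.21] 107.6
0.05 [ 0.4781 -0.088 ] [-0.09  0.22] 104.8
0.1 [ 0.4755 -0.0814] [-0.08  0.22] 101.9
0.15 [ 0.4732 -0.0747] [-0.07  0.23] 99.1
0.2 [ 0.4712 -0.0679] [-0.05  0.23] 96.2
0.25 [ 0.4696 -0.061 ] [-0.04  0.23] 93.3
0.3 [ 0.4683 -0.0541] [-0.03  0.23] 90.5
0.35 [ 0.4674 -0.0471] [-0.02  0.24] 87.6
0.4 [ 0.4668 -0.04  ] [-0.01  0.24] 84.7
0.45 [ 0.4666 -0.0329] [0.   0.24] 81.9
0.5 [ 0.4667 -0.0259] [0.02 0.24] 79.0
0.55 [ 0.4672 -0.0188] [0.03 0.23] 76.1
0.6 [ 0.468  -0.0118] [0.04 0.23] 73.3
0.65 [ 0.4692 -0.0048] [0.05 0.23] 70.4
0.7 [0.4707 0.0021] [0.06 0.23] 67.5
0.75 [0.4726 0.0089] [0.07 0.22] 64.7
0.8 [0.4748 0.0157] [0.08 0.22] 61.8
0.85 [0.4774 0.0223] [0.1  0.22] 58.9
```

```bash
python3 -m crank '[{"dp":[-0.08,0.22,0],"angular":[0,0,-3.5]},{"dp":[-0.07,0.23,0],"angular":[0,0,-3.5]},{"dp":[-0.05,0.23,0],"angular":[0,0,-3.5]},{"dp":[-0.04,0.23,0],"angular":[0,0,-3.5]},{"dp":[-0.03,0.23,0],"angular":[0,0,-3.5]},{"dp":[-0.02,0.24,0],"angular":[0,0,-3.5]},{"dp":[-0.01,0.24,0],"angular":[0,0,-3.5]},{"dp":[0,0,0],"angular":[0,0,0]}]' | sed -n '2p;4p'
python3 - <<'E'
from h import *
go([.4666,-.0329,.0954],81.9)
E
```

```text
tcp_pos: [0.466, -0.0321, 0.0953]
force: [-2.9, -3.8, 2.5]
t 5.95 tcp [ 0.466  -0.0321  0.0953] yang 83.3 F [-2.95 -3.81  2.54] gap -0.001 gf 1.883566975593567
units [ 0.02 -0.03  0.  ] turn -1.4
```

```bash
python3 -m crank '[{"dp":[0.01,0.12,0],"angular":[0,0,-1.5]},{"dp":[0.01,0.12,0],"angular":[0,0,-1.5]},{"dp":[0.01,0.12,0],"angular":[0,0,-1.5]},{"dp":[0,0,0],"angular":[0,0,0]}]' | sed -n '2p;4p'
python3 -m crank '[{"dp":[0.01,0.06,0],"angular":[0,0,-0.7]},{"dp":[0,0,0],"angular":[0,0,0]},{"dp":[0,0,0],"angular":[0,0,0]}]' | sed -n '2p;4p'
python3 -m crank '[{"dp":[0.01,0.06,0],"angular":[0,0,-0.7]},{"dp":[0,0,0],"angular":[0,0,0]},{"dp":[0,0,0],"angular":[0,0,0]}]' | sed -n '2p;4p'
```

```text
tcp_pos: [0.4662, -0.0216, 0.0952]
force: [-3.4, -4.6, 2.1]
tcp_pos: [0.467, -0.02, 0.0951]
force: [-3.0, -3.0, 0.2]
tcp_pos: [0.4672, -0.0181, 0.095]
force: [-4.5, -3.9, 1.4]
```

Run:
```python
from h import *
d=snap('wrist'); a=d['image']; 
go([*(stud(.55)-tang(.55)[0]*.021),.095],tang(.55)[1])
t=snap('top')['image'][160:310,330:530]
cv2.imwrite('pics/w2.png',np.hstack([cv2.resize(a[180:380,220:480],None,fx=1.54,fy=1.54)[:300,:400],cv2.resize(t,(400,300))]))
```

```text
t 7.0 tcp [ 0.4672 -0.0181  0.095 ] yang 77.4 F [-3.97 -3.89  1.32] gap -0.0 gf 2.2588681429624557
units [-0.   -0.02 -0.  ] turn -1.2
```

View pics/w2.png

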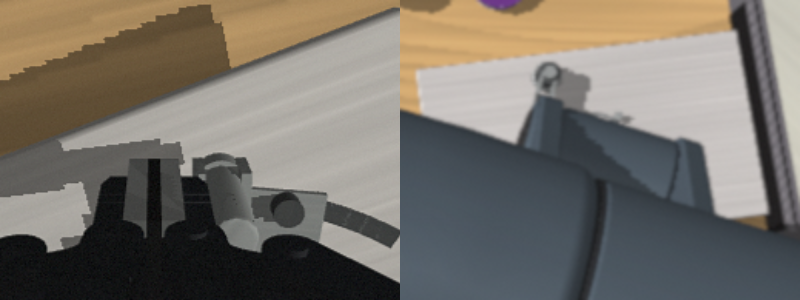

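```bash
for i in 1; do python3 -m crank '[{"dp":[0.01,0.06,0],"angular":[0,0,-0.7]},{"dp":[0,0,0],"angular":[0,0,0]},{"dp":[0,0,0],"angular":[0,0,0]}]' | sed -n '2p;4p'
python3 -m crank '[{"dp":[0.01,0.06,0],"angular":[0,0,-0.7]},{"dp":[0,0,0],"angular":[0,0,0]},{"dp":[0,0,0],"angular":[0,0,0]}]' | sed -n '2p;4p'
python3 -m crank '[{"dp":[0.01,0.06,0],"angular":[0,0,-0.7]},{"dp":[0,0,0],"angular":[0,0,0]},{"dp":[0,0,0],"angular":[0,0,0]}]' | sed -n '2p;4p'
done
```

```text
tcp_pos: [0.4673, -0.0163, 0.095]
force: [-4.0, -3.1, 1.8]
tcp_pos: [0.4675, -0.0145, 0.095]
force: [-4.0, -3.5, 1.5]
tcp_pos: [0.4677, -0.0127, 0.095]
force: [-4.3, -3.7, 2.3]
```

```bash
python3 -m crank '[{"dp":[0.01,0.05,0],"angular":[0,0,-0.7]},{"dp":[0,0,0],"angular":[0,0,0]},{"dp":[0,0,0],"angular":[0,0,0]}]' | sed -n '2p;4p'
python3 -m crank '[{"dp":[0.01,0.05,0],"angular":[0,0,-0.7]},{"dp":[0,0,0],"angular":[0,0,0]},{"dp":[0,0,0],"angular":[0,0,0]}]' | sed -n '2p;4p'
python3 -m crank '[{"dp":[0.01,0.05,0],"angular":[0,0,-0.7]},{"dp":[0,0,0],"angular":[0,0,0]},{"dp":[0,0,0],"angular":[0,0,0]}]' | sed -n '2p;4p'
```

```text
tcp_pos: [0.4679, -0.0112, 0.095]
force: [-5.0, -4.7, 2.3]
tcp_pos: [0.4681, -0.0097, 0.095]
force: [-4.8, -4.1, 2.3]
tcp_pos: [0.4684, -0.0081, 0.095]
force: [-5.0, -3.1, 1.7]
```

```bash
python3 - <<'E'
from h import *
# can the catch block be located in the imager frame?  print block extent from first top depth
d=load('top')
E
python3 -m crank '[{"dp":[0.01,0.05,0],"angular":[0,0,-0.7]},{"dp":[0,0,0],"angular":[0,0,0]},{"dp":[0,0,0],"angular":[0,0,0]}]' | sed -n '2p;4p'
python3 -m crank '[{"dp":[0.01,0.05,0],"angular":[0,0,-0.7]},{"dp":[0,0,0],"angular":[0,0,0]},{"dp":[0,0,0],"angular":[0,0,0]}]' | sed -n '2p;4p'
python3 -m crank '[{"dp":[0.01,0.05,0],"angular":[0,0,-0.7]},{"dp":[0,0,0],"angular":[0,0,0]},{"dp":[0,0,0],"angular":[0,0,0]}]' | sed -n '2p;4p'
```

```text
tcp_pos: [0.4686, -0.0066, 0.0949]
force: [-5.5, -3.3, 2.4]
tcp_pos: [0.4701, -0.0052, 0.095]
force: [-3.3, -2.7, -0.3]
tcp_pos: [0.4704, -0.0038, 0.095]
force: [-4.6, -3.8, -0.3]
```

```bash
python3 -m crank '[{"dp":[-0.03,-0.06,0],"angular":[0,0,0]},{"dp":[0,0,0],"angular":[0,0,0]},{"dp":[0,0,0],"angular":[0,0,0]}]' | sed -n '2p;4p'
python3 -m crank '[{"dp":[-0.03,-0.06,0],"angular":[0,0,0]},{"dp":[0,0,0],"angular":[0,0,0]},{"dp":[0,0,0],"angular":[0,0,0]}]' | sed -n '2p;4p'
python3 -m crank '[{"dp":[-0.02,-0.06,0],"angular":[0,0,0]},{"dp":[0,0,0],"angular":[0,0,0]},{"dp":[0,0,0],"angular":[0,0,0]}]' | sed -n '2p;4p'
```

```text
tcp_pos: [0.471, -0.0057, 0.0953]
force: [-2.0, -1.6, -1.5]
tcp_pos: [0.4702, -0.0075, 0.0955]
force: [0.3, -1.3, -0.2]
tcp_pos: [0.469, -0.0093, 0.0953]
force: [0.1, 0.5, -0.7]
```

```bash
python3 -m crank '[{"dp":[-0.04,-0.2,0],"angular":[0,0,0]},{"dp":[-0.04,-0.2,0],"angular":[0,0,0]},{"dp":[0,0,0],"angular":[0,0,0]},{"dp":[0,0,0],"angular":[0,0,0]},{"dp":[0,0,0],"angular":[0,0,0]},{"dp":[0,0,0],"angular":[0,0,0]}]' | sed -n '2p;4p'
python3 - <<'E'
from h import *
d=snap('wrist'); a=d['image']
go([.47,-.0,.2])
cv2.imwrite('pics/w3.png',cv2.resize(a[160:400,220:540],None,fx=2.4,fy=2.4))
E
```

```text
tcp_pos: [0.4665, -0.0212, 0.0953]
force: [-0.2, 0.1, -0.3]
t 11.3 tcp [ 0.4665 -0.0212  0.0953] yang 71.0 F [ 0.22  0.81 -0.56] gap 0.004 gf 0.0
units [0.12 0.71 3.49] turn None
```

View pics/w3.png

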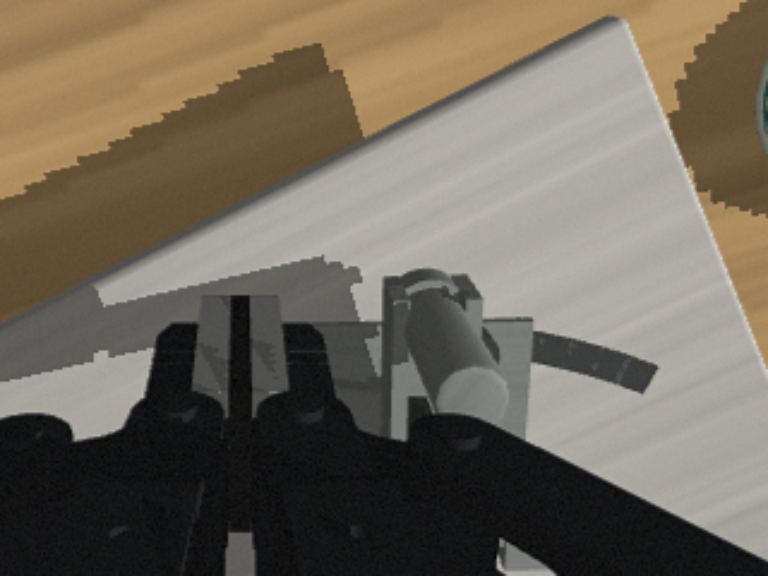

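```bash
python3 -m crank '[{"dp":[0,-0.1,0.8],"angular":[0,0,0]},{"dp":[0,0,0.9],"angular":[0,0,0]},{"dp":[0,0,0.9],"angular":[0,0,0]},{"dp":[0,0,0.9],"angular":[0,0,0]},{"dp":[0,0,0.5],"angular":[0,0,0]}]' 0 20 | sed -n '2p;4p'
python3 - <<'E'
from h import *
d=load('wrist'); p=P(d,417.5,324.6,.102); v=rot(-YAW)@(p[:2]-O)-[.07,.038]; print('stud',p,'q',np.arctan2(v[1],-v[0])+.15,np.hypot(*v))
go([.5876,.2245,.15],np.degrees(YAW)); print(sense()['q'])
E
```

```text
tcp_pos: [0.4672, -0.0243, 0.2174]
force: [0.1, -0.5, -1.1]
stud [0.47580466 0.01329519 0.102     ] q 0.6374808394650462 0.13986779337139676
t 11.8 tcp [ 0.4672 -0.0243  0.2174] yang 71.0 F [ 0.1  -0.47 -1.07] gap 0.845 gf 0.0
units [ 4.01  8.29 -2.25] turn -62.0
[-2.91453513e-01  3.63755600e-01  1.85206650e+00  1.10850373e-05
  9.22596778e-01 -1.53121541e+00]
```

```bash
python3 -m crank '[{"dp":[0.4,0.83,0],"angular":[0,0,-6.2]},{"dp":[0.4,0.83,0],"angular":[0,0,-6.2]},{"dp":[0.4,0.83,0],"angular":[0,0,-6.2]},{"dp":[0.4,0.83,0],"angular":[0,0,-6.2]},{"dp":[0.4,0.83,0],"angular":[0,0,-6.2]},{"dp":[0.4,0.83,0],"angular":[0,0,-6.2]},{"dp":[0.4,0.83,0],"angular":[0,0,-6.2]},{"dp":[0.4,0.83,0],"angular":[0,0,-6.2]},{"dp":[0.4,0.83,0],"angular":[0,0,-6.2]},{"dp":[0.4,0.83,0],"angular":[0,0,-6.2]},{"dp":[0,0,0],"angular":[0,0,0]},{"dp":[0,0,0],"angular":[0,0,0]},{"dp":[0,0,0],"angular":[0,0,0]}]' | sed -n '2p;4p'
python3 - <<'E'
from h import *
d=snap('wrist'); go([.5876,.2245,.017],np.degrees(YAW))
t=snap('top')
cv2.imwrite('pics/w4.png',np.hstack([cv2.resize(d['image'],(400,300)),cv2.resize(t['image'][100:310,250:530],(400,300))]))
E
```

```text
tcp_pos: [0.5857, 0.2241, 0.215]
force: [-1.0, -0.7, 0.3]
t 13.15 tcp [0.5858 0.2239 0.2151] yang 9.0 F [0.   0.13 0.52] gap 0.997 gf 0.0
units [ 0.06  0.02 -6.6 ] turn 0.1
```

View pics/w4.png

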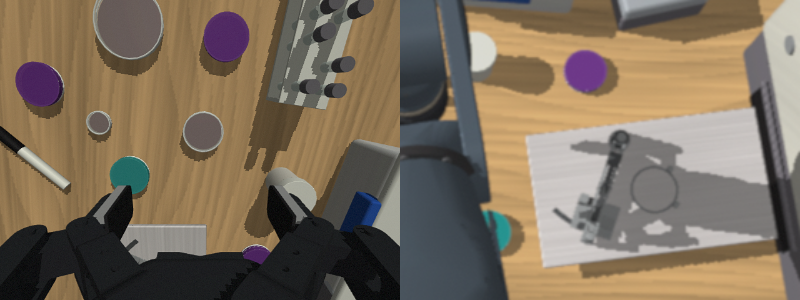

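```bash
python3 - <<'E'
from h import *
d=load('wrist'); t=load('top')
print('dish',P(d,203*1.6,131*1.6,.015)); print('ring',P(t,428.5,233,.05),O)
g=cv2.cvtColor(t['image'][195:275,390:480],cv2.COLOR_BGR2GRAY); cv2.imwrite('pics/seat.png',cv2.resize(g,None,fx=7,fy=7,interpolation=cv2.INTER_CUBIC))
E
python3 -m crank '[{"dp":[0.06,0,-1],"angular":[0,0,0]},{"dp":[0,0,-1],"angular":[0,0,0]},{"dp":[0,0,-1],"angular":[0,0,0]},{"dp":[0,0,-0.6],"angular":[0,0,0]},{"dp":[0,0,0],"angular":[0,0,0]},{"dp":[0,0,0],"angular":[0,0,0]}]' | sed -n '2p;4p'
```

```text
dish [0.59012276 0.22897686 0.015     ]
ring [ 0.54473661 -0.08068731  0.05      ] [ 0.545  -0.0805]
tcp_pos: [0.5885, 0.2242, 0.1076]
force: [-0.1, -0.4, 0.8]
```

View pics/seat.png

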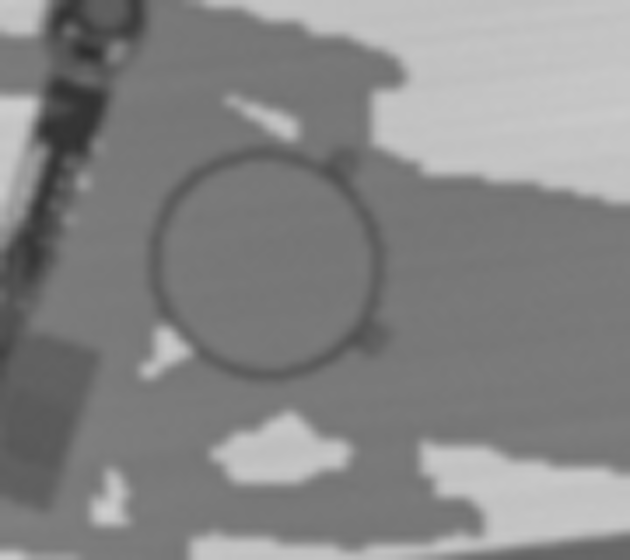

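```bash
python3 -m crank '[{"dp":[0,0.05,-0.9],"angular":[0,0,0]},{"dp":[0,0,-0.9],"angular":[0,0,0]},{"dp":[0,0,-0.6],"angular":[0,0,0]},{"dp":[0,0,-0.4],"angular":[0,0,0]},{"dp":[0,0,-0.2],"angular":[0,0,0]},{"dp":[0,0,0],"angular":[0,0,0]},{"dp":[0,0,0],"angular":[0,0,0]}]' | sed -n '2p;4p'
python3 -m crank '[{"dp":[0,0,0],"angular":[0,0,0]},{"dp":[0,0,0],"angular":[0,0,0]},{"dp":[0,0,0],"angular":[0,0,0]},{"dp":[0,0,0],"angular":[0,0,0]},{"dp":[0,0,0],"angular":[0,0,0]},{"dp":[0,0,0],"angular":[0,0,0]},{"dp":[0,0,0],"angular":[0,0,0]},{"dp":[0,0,0],"angular":[0,0,0]}]' 1 20
```

```text
tcp_pos: [0.5892, 0.2264, 0.0184]
force: [-0.1, 0.4, -0.0]
t: 15.3
tcp_pos: [0.589, 0.2264, 0.0184]
tool_rot: [0.649, 0.76, 0.001, 0.001]
force: [-0.2, -0.4, 6.0]
finger_gap: 0.692
gripper_force: 21.1
```

```bash
python3 -m crank '[{"dp":[0,0,0.3],"angular":[0,0,0]},{"dp":[0,0,0.6],"angular":[0,0,0]},{"dp":[0,0,0.9],"angular":[0,0,0]},{"dp":[0,0,0.9],"angular":[0,0,0]},{"dp":[0,0,0.9],"angular":[0,0,0]},{"dp":[0,0,0.7],"angular":[0,0,0]},{"dp":[0,0,0.3],"angular":[0,0,0]},{"dp":[0,0,0],"angular":[0,0,0]}]' | sed -n '2p;4,7p'
python3 - <<'E'
from h import *
d=snap('wrist'); im=d['image']; cv2.imwrite('pics/w5.png',im[150:480,:])
go([.5455,-.080,.0705],np.degrees(YAW))
E
```

```text
tcp_pos: [0.5891, 0.2264, 0.1568]
force: [-1.1, 1.2, -0.9]
finger_gap: 0.691
gripper_force: 21.8
t 16.15 tcp [0.5882 0.2262 0.1555] yang 9.0 F [ 0.36 -0.3   0.36] gap 0.693 gf 21.829774081707
units [ -1.42 -10.21  -2.83] turn 0.0
```

View pics/w5.png

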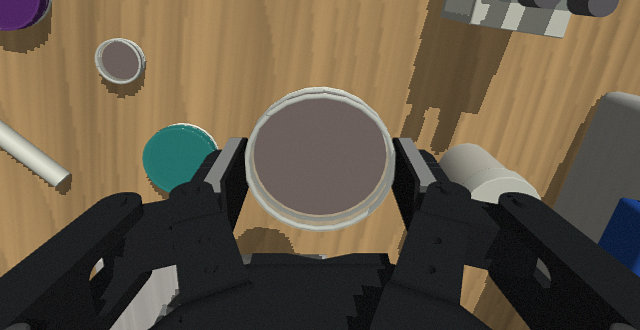

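Run:
```python
from h import *
d=load('wrist')
l,r=P(d,250,307,.152),P(d,392,307,.152); print(l,r,(P(d,320,240,.152)+P(d,320,371,.152))/2)
print('off',P(d,320,305,.152)-d['tcp'])
pts=np.array([P(d,u,v) for u in range(275,365,6) for v in range(265,345,6)])
A=np.c_[pts[:,:2],np.ones(len(pts))]; c=np.linalg.lstsq(A,pts[:,2],rcond=None)[0]; print('slope',c[:2],np.std(A@c-pts[:,2]),pts[:,2].mean())
```

```text
[0.56185819 0.22631552 0.152     ] [0.61697481 0.23493014 0.152     ] [0.5891381  0.22969344 0.152     ]
off [-0.00019682  0.00498057 -0.0048281 ]
slope [-0.04913589  0.31019851] 0.0081898282873349 0.15344731299675507
```

Run:
```python
from h import *
d=load('wrist')
for z in (.137,.152): print(P(d,320,238,z)[1],P(d,320,378,z)[1])
for v in range(235,385,8): print(v,P(d,320,v).round(3),end=' ')
```

```text
0.25421375013217445 0.18737266049942883
0.258365440391862 0.19844307117088789
235 [ 0.592  0.218 -0.002] 243 [0.585 0.257 0.153] 251 [0.585 0.254 0.153] 259 [0.586 0.25  0.152] 267 [0.586 0.247 0.152] 275 [0.587 0.244 0.153] 283 [0.587 0.241 0.153] 291 [0.588 0.238 0.153] 299 [0.589 0.234 0.151] 307 [0.589 0.23  0.152] 315 [0.589 0.228 0.153] 323 [0.59  0.224 0.153] 331 [0.591 0.221 0.153] 339 [0.591 0.217 0.153] 347 [0.592 0.213 0.153] 355 [0.592 0.21  0.152] 363 [0.593 0.206 0.152] 371 [0.593 0.202 0.153] 379 [0.594 0.199 0.153]
```

```bash
python3 -m crank '[{"dp":[-0.06,-0.4,0],"angular":[0,0,0]},{"dp":[-0.12,-0.85,0],"angular":[0,0,0]},{"dp":[-0.12,-0.85,0],"angular":[0,0,0]},{"dp":[-0.12,-0.85,0],"angular":[0,0,0]},{"dp":[-0.12,-0.85,0],"angular":[0,0,0]},{"dp":[-0.12,-0.85,0],"angular":[0,0,0]},{"dp":[-0.12,-0.85,0],"angular":[0,0,0]},{"dp":[-0.12,-0.85,0],"angular":[0,0,0]},{"dp":[-0.12,-0.85,0],"angular":[0,0,0]},{"dp":[-0.12,-0.85,0],"angular":[0,0,0]},{"dp":[-0.12,-0.85,0],"angular":[0,0,0]},{"dp":[-0.12,-0.85,0],"angular":[0,0,0]},{"dp":[-0.06,-0.4,0],"angular":[0,0,0]},{"dp":[0,0,0],"angular":[0,0,0]},{"dp":[0,0,0],"angular":[0,0,0]}]' | sed -n '2p;4,7p'
python3 - <<'E'
from h import *
go([.5455,-.080,.0725],np.degrees(YAW))
d=snap('wrist'); ys=[P(d,320,v) for v in range(240,380,10)]; print(np.array(ys)[:,1:].round(3).tolist())
E
```

```text
tcp_pos: [0.5446, -0.0779, 0.1547]
force: [-0.3, 0.1, 0.2]
finger_gap: 0.687
gripper_force: 21.8
t 17.65 tcp [ 0.5446 -0.0779  0.1547] yang 9.0 F [-0.3   0.06  0.21] gap 0.687 gf 21.829918026924133
units [ 0.03 -0.07 -2.74] turn 0.1Traceback (most recent call last):
  File "<stdin>", line 3, in <module>
  File "h.py", line 11, in P
    T=np.eye(4);T[:3,:3]=R.from_quat(d['rot']).as_matrix();T[:3,3]=d['tcp'];T=T@d['mount']
                                     ~^^^^^^^
KeyError: 'rot'
```

```bash
python3 -m crank '[{"dp":[0.02,-0.05,-0.6],"angular":[0,0,0]},{"dp":[0,0,-0.8],"angular":[0,0,0]},{"dp":[0,0,-0.7],"angular":[0,0,0]},{"dp":[0,0,-0.35],"angular":[0,0,0]},{"dp":[0,0,-0.2],"angular":[0,0,0]},{"dp":[0,0,0],"angular":[0,0,0]},{"dp":[0,0,0],"angular":[0,0,0]}]' | sed -n '2p;4,7p'
python3 -m crank '[{"dp":[0,0,-0.05],"angular":[0,0,0]},{"dp":[0,0,0],"angular":[0,0,0]},{"dp":[0,0,0],"angular":[0,0,0]}]' | sed -n '2p;4,4p'
python3 -m crank '[{"dp":[0,0,-0.05],"angular":[0,0,0]},{"dp":[0,0,0],"angular":[0,0,0]},{"dp":[0,0,0],"angular":[0,0,0]}]' | sed -n '2p;4,4p'
```

```text
tcp_pos: [0.5462, -0.0796, 0.0764]
force: [0.5, 0.0, -0.9]
finger_gap: 0.69
gripper_force: 22.3
tcp_pos: [0.5464, -0.0798, 0.0752]
force: [-0.4, 3.7, 4.5]
tcp_pos: [0.5463, -0.0797, 0.0736]
force: [0.4, 3.4, 5.7]
```

```bash
python3 -m crank '[{"dp":[0,0,0.3],"angular":[0,0,0]},{"dp":[0,0,0.3],"angular":[0,0,0]},{"dp":[0,0,0],"angular":[0,0,0]},{"dp":[0,0,0],"angular":[0,0,0]}]' | sed -n '2p;4,4p'
python3 - <<'E'
from h import *
s,_=pose(); print(s['tcp_pos']); snap('wrist'); d=load('wrist')
a=np.array([P(d,u,v) for v in range(250,371,4) for u in range(265,376,5)])
z=np.median(a[:,2]); k=abs(a[:,2]-z)<.008; a=a[k]; c=np.linalg.lstsq(np.c_[a[:,:2],np.ones(len(a))],a[:,2],rcond=None)[0]; print(z,c[:2],k.mean())
b=np.array([P(d,320,v) for v in range(225,400,1)]); b=b[abs(b[:,2]-z)<.005]; print(b[0],b[-1])
b=np.array([P(d,u,307) for u in range(230,420,1)]); b=b[abs(b[:,2]-z)<.005]; print(b[0],b[-1])
E
```

```text
tcp_pos: [0.5459, -0.0801, 0.0912]
force: [-1.0, 0.1, -0.3]
[ 0.54592899 -0.08006522  0.09121947]
0.08792550777758454 [ 0.004092   -0.07516838] 0.967741935483871
[ 0.5416484  -0.0493536   0.08337378] [ 0.5509345  -0.10799504  0.09029609]
[ 0.51618704 -0.07867012  0.09022136] [ 0.57417268 -0.06832156  0.09265679]
```

```bash
python3 -m crank '[{"dp":[-0.03,0.17,0],"angular":[0,0,0]},{"dp":[0,0,-0.4],"angular":[0,0,0]},{"dp":[0,0,-0.2],"angular":[0,0,0]},{"dp":[0,0,0],"angular":[0,0,0]},{"dp":[0,0,0],"angular":[0,0,0]}]' | sed -n '2p;4,4p'
python3 -m crank '[{"dp":[0,0,-0.05],"angular":[0,0,0]},{"dp":[0,0,0],"angular":[0,0,0]},{"dp":[0,0,0],"angular":[0,0,0]}]' | sed -n '2p;4,4p'
python3 -m crank '[{"dp":[0,0,-0.05],"angular":[0,0,0]},{"dp":[0,0,0],"angular":[0,0,0]},{"dp":[0,0,0],"angular":[0,0,0]}]' | sed -n '2p;4,4p'
```

```text
tcp_pos: [0.5445, -0.0746, 0.0721]
force: [-0.8, 0.4, 0.1]
tcp_pos: [0.5449, -0.0747, 0.0715]
force: [-0.6, -0.4, -0.2]
tcp_pos: [0.5449, -0.0747, 0.0699]
force: [0.3, 0.6, -0.5]
```

Past the pins now. I'll keep lowering to touch.

```bash
python3 -m crank '[{"dp":[0,0,-0.05],"angular":[0,0,0]},{"dp":[0,0,0],"angular":[0,0,0]},{"dp":[0,0,0],"angular":[0,0,0]}]' | sed -n '2p;4,4p'
python3 -m crank '[{"dp":[0,0,-0.05],"angular":[0,0,0]},{"dp":[0,0,0],"angular":[0,0,0]},{"dp":[0,0,0],"angular":[0,0,0]}]' | sed -n '2p;4,4p'
python3 - <<'E'
from h import *
s,_=pose(); print(s['tcp_pos']); snap('wrist'); d=load('wrist')
a=np.array([P(d,u,v) for v in range(250,371,4) for u in range(265,376,5)])
z=np.median(a[:,2]); k=abs(a[:,2]-z)<.008; a=a[k]; c=np.linalg.lstsq(np.c_[a[:,:2],np.ones(len(a))],a[:,2],rcond=None)[0]; print(z,c[:2],k.mean())
b=np.array([P(d,320,v) for v in range(225,400,1)]); b=b[abs(b[:,2]-z)<.005]; print(b[0],b[-1])
E
```

```text
tcp_pos: [0.545, -0.075, 0.0686]
force: [-0.7, -1.2, 3.3]
tcp_pos: [0.5451, -0.0752, 0.0672]
force: [-1.6, -2.3, 4.5]
[ 0.54505294 -0.07516572  0.06720837]
0.0644936738105279 [ 0.00043444 -0.00115165] 0.9761570827489481
[ 0.54078206 -0.04464967  0.06005922] [ 0.55017148 -0.10368547  0.06489252]
```

```bash
python3 -m crank '[{"dp":[0,-0.05,0.03],"angular":[0,0,0]},{"dp":[0,-0.05,0],"angular":[0,0,0]},{"dp":[0,0,0],"angular":[0,0,0]}]' | sed -n '2p;4,4p'
python3 -m crank '[{"dp":[0,0,0],"angular":[0,0,0]},{"dp":[0,0,0],"angular":[0,0,0]},{"dp":[0,0,0],"angular":[0,0,0]},{"dp":[0,0,0],"angular":[0,0,0]},{"dp":[0,0,0],"angular":[0,0,0]}]' 0 | sed -n '2p;4,7p'
python3 -m crank '[{"dp":[0,0,0.3],"angular":[0,0,0]},{"dp":[0,0,0.6],"angular":[0,0,0]},{"dp":[0,0,0.9],"angular":[0,0,0]},{"dp":[0,0,0.9],"angular":[0,0,0]},{"dp":[0,0,0.9],"angular":[0,0,0]},{"dp":[0,0,0],"angular":[0,0,0]},{"dp":[0,0,0],"angular":[0,0,0]}]' | sed -n '2p;4,4p'
python3 - <<'E'
from h import *
s,_=pose(); d=snap('wrist'); cv2.imwrite('pics/w6.png',d['image']); d=load('wrist')
cv2.imwrite('pics/w6.png',d['image'][120:480])
g=d['range_z']
vv,uu=np.mgrid[150:400:2,200:440:2]
p=np.array([P(d,u,v) for u,v in zip(uu.ravel(),vv.ravel())])
k=(abs(p[:,2]-.065)<.003)&(np.hypot(*(p[:,:2]-O).T)<.045); q=p[k]; print(len(q),q.mean(0),cv2.minEnclosingCircle(q[:,:2].astype(np.float32)),O)
E
```

```text
tcp_pos: [0.5447, -0.0769, 0.0677]
force: [0.8, 3.0, 3.4]
tcp_pos: [0.5448, -0.0778, 0.0676]
force: [-0.1, 0.3, 0.2]
finger_gap: 0.999
gripper_force: 0.0
tcp_pos: [0.545, -0.0777, 0.1766]
force: [-0.3, 0.2, -0.2]
1466 [ 0.54495865 -0.07519188  0.06447402] ((0.5452048182487488, -0.07612713426351547), 0.030148854479193687) [ 0.545  -0.0805]
```

View pics/w6.png

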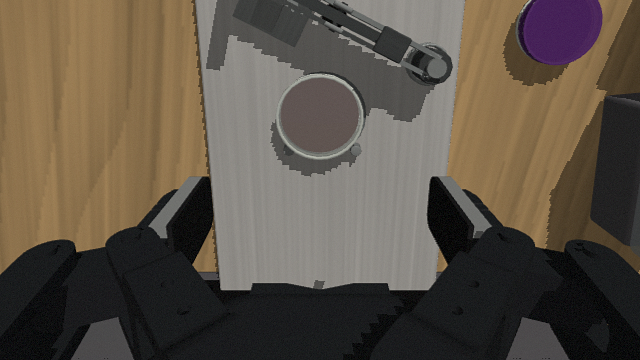

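Run:
```python
from h import *
d=load('wrist'); q=.64
print('boss',P(d,434,187,.077),P(d,434,187),W(.07,.038)); print('tab',P(d,392,161,.088),P(d,392,161),'pred',stud(q,.033))
print('pins mid',(P(d,290,271,.059)+P(d,356,271,.059))/2,W(0,-.024))
t=snap('top'); s,_=pose(); r=np.array([[t['range_z'][v,u] for u in range(392,416)] for v in range(190,216)])
g=np.array([P(load('top'),u,v) for v in range(188,222) for u in range(390,420)]); 
k=g[:,2]>.081; print(k.sum(), g[k].mean(0), np.median(g[k],0))
go([*stud(q,.033),.13]); print('armdir',np.degrees(np.arctan2(*(stud(q)-stud(q,.0))[::-1])))
```

```text
boss [ 0.6096358  -0.02875402  0.077     ] [ 0.60815468 -0.02837902  0.08141205] [ 0.60814903 -0.03195929]
tab [ 0.57835182 -0.01700302  0.088     ] [ 0.5784732  -0.01702322  0.08741239] pred [ 0.57695108 -0.02120345]
pins mid [ 0.55190927 -0.1009552   0.059     ] [ 0.54877624 -0.10420105]
122 [ 0.57553682 -0.01685385  0.11385944] [ 0.57772309 -0.02001053  0.08753873]
t 22.8 tcp [ 0.544  -0.0774  0.175 ] yang 9.0 F [ 0.53 -0.28 -1.1 ] gap 1.001 gf 0.0
units [ 1.1   1.87 -1.5 ] turn None
armdir 160.9778012016567
```

```bash
python3 -m crank '[{"dp":[0.35,0.65,0],"angular":[0,0,0]},{"dp":[0.4,0.65,0],"angular":[0,0,0]},{"dp":[0.35,0.6,0],"angular":[0,0,0]},{"dp":[0,0,0],"angular":[0,0,0]},{"dp":[0,0,0],"angular":[0,0,0]},{"dp":[0,0,0],"angular":[0,0,0]},{"dp":[0,0,-0.5],"angular":[0,0,0]},{"dp":[0,0,-0.6],"angular":[0,0,0]},{"dp":[0,0,-0.5],"angular":[0,0,0]},{"dp":[0,0,-0.3],"angular":[0,0,0]},{"dp":[0,0,0],"angular":[0,0,0]},{"dp":[0,0,0],"angular":[0,0,0]}]' 1 | sed -n '2p;4,7p'
python3 - <<'E'
from h import *
go([.577,-.0205,.107])
E
```

```text
tcp_pos: [0.5779, -0.0211, 0.1189]
force: [0.3, -0.9, -0.1]
finger_gap: -0.005
gripper_force: 0.0
t 24.0 tcp [ 0.5779 -0.0211  0.1189] yang 9.0 F [ 0.29 -0.89 -0.06] gap -0.005 gf 0.0
units [-0.03  0.02 -0.4 ] turn None
```

```bash
python3 -m crank '[{"dp":[-0.02,0.02,-0.2],"angular":[0,0,0]},{"dp":[0,0,-0.2],"angular":[0,0,0]},{"dp":[0,0,0],"angular":[0,0,0]},{"dp":[0,0,0],"angular":[0,0,0]}]' | sed -n '2p;4p'
python3 -m crank '[{"dp":[0,0,-0.05],"angular":[0,0,0]},{"dp":[0,0,0],"angular":[0,0,0]},{"dp":[0,0,0],"angular":[0,0,0]}]' | sed -n '2p;4p'
python3 -m crank '[{"dp":[0,0,-0.05],"angular":[0,0,0]},{"dp":[0,0,0],"angular":[0,0,0]},{"dp":[0,0,0],"angular":[0,0,0]}]' | sed -n '2p;4p'
python3 -m crank '[{"dp":[0,0,-0.04],"angular":[0,0,0]},{"dp":[0,0,0],"angular":[0,0,0]},{"dp":[0,0,0],"angular":[0,0,0]}]' | sed -n '2p;4p'
```

```text
tcp_pos: [0.5771, -0.02, 0.1066]
force: [0.0, -0.4, 0.3]
tcp_pos: [0.5773, -0.0201, 0.1053]
force: [0.1, -1.1, 0.1]
tcp_pos: [0.5776, -0.0201, 0.1043]
force: [-0.5, -0.8, 5.1]
tcp_pos: [0.5778, -0.0202, 0.1033]
force: [-0.5, -0.4, 6.5]
```

```bash
python3 -m crank '[{"dp":[0,0,-0.04],"angular":[0,0,0]},{"dp":[0,0,0],"angular":[0,0,0]}]' | sed -n '2p;4p'
python3 -m crank '[{"dp":[0,0,-0.04],"angular":[0,0,0]},{"dp":[0,0,0],"angular":[0,0,0]}]' | sed -n '2p;4p'
python3 -m crank '[{"dp":[0,0,-0.04],"angular":[0,0,0]},{"dp":[0,0,0],"angular":[0,0,0]}]' | sed -n '2p;4p'
```

```text
tcp_pos: [0.5781, -0.0203, 0.1022]
force: [-0.8, 0.2, 7.0]
tcp_pos: [0.5777, -0.0206, 0.1005]
force: [-0.9, -1.1, 2.5]
tcp_pos: [0.578, -0.021, 0.0992]
force: [-0.4, -2.9, 3.3]
```

```bash
python3 -m crank '[{"dp":[0,0,0],"angular":[0,0,0]},{"dp":[0,0,0],"angular":[0,0,0]},{"dp":[0,0,0],"angular":[0,0,0]}]' | sed -n '2p;4p'
python3 -m crank '[{"dp":[0,0,0.5],"angular":[0,0,0]},{"dp":[0,0,0.9],"angular":[0,0,0]},{"dp":[0,0,0.9],"angular":[0,0,0]},{"dp":[0,0.8,0.8],"angular":[0,0,0]},{"dp":[0,0.9,0.5],"angular":[0,0,0]},{"dp":[0,0.9,0],"angular":[0,0,0]},{"dp":[0,0.9,0],"angular":[0,0,0]},{"dp":[0,0.9,0],"angular":[0,0,0]},{"dp":[0,0.9,0],"angular":[0,0,0]},{"dp":[0,0.9,0],"angular":[0,0,0]},{"dp":[0,0.5,0],"angular":[0,0,0]},{"dp":[0,0,0],"angular":[0,0,0]},{"dp":[0,0,0],"angular":[0,0,0]},{"dp":[0,0,0],"angular":[0,0,0]},{"dp":[0,0,0],"angular":[0,0,0]},{"dp":[0,0,0],"angular":[0,0,0]},{"dp":[0,0,0],"angular":[0,0,0]},{"dp":[0,0,0],"angular":[0,0,0]},{"dp":[0,0,0],"angular":[0,0,0]},{"dp":[0,0,0],"angular":[0,0,0]}]' | sed -n '2p;4p'
python3 - <<'E'
from h import *
snap('top'); d=load('top')
for n,rng in (('arm/stud >.08',(.08,.15)),('dish .062-.068',(.0615,.068))):
    p=np.array([P(d,u,v) for v in range(185,285) for u in range(345,480)]); k=(p[:,2]>rng[0])&(p[:,2]<rng[1]); q=p[k]
    l=(rot(-YAW)@(q[:,:2]-O).T).T
    if n[0]=='a':
        far=l[l[:,0]<0]; print('stud',len(far),far.mean(0),'q',.15+np.arctan2(far.mean(0)[1]-.038,.07-far.mean(0)[0])); near=l[l[:,0]>0]; print('tab',near.mean(0),len(near))
    else:
        l=l[np.hypot(*l.T)<.04]; print('dish',len(l),cv2.minEnclosingCircle(l.astype(np.float32)))
E
```

```text
tcp_pos: [0.5778, -0.0203, 0.099]
force: [1.6, -2.3, 3.3]
tcp_pos: [0.5773, 0.1809, 0.2069]
force: [-0.7, 0.3, -0.1]
stud 158 [-0.03732727  0.04259869] q 0.1928211768550317
tab [0.03209041 0.0411249 ] 205
dish 653 ((0.00224901526235044, 0.0018416038947179914), 0.033789291977882385)
```

```bash
python3 -m crank '[{"dp":[0,0,0],"angular":[0,0,0]},{"dp":[0,0,0],"angular":[0,0,0]},{"dp":[0,0,0],"angular":[0,0,0]},{"dp":[0,0,0],"angular":[0,0,0]},{"dp":[0,0,0],"angular":[0,0,0]},{"dp":[0,0,0],"angular":[0,0,0]},{"dp":[0,0,0],"angular":[0,0,0]},{"dp":[0,0,0],"angular":[0,0,0]},{"dp":[0,0,0],"angular":[0,0,0]},{"dp":[0,0,0],"angular":[0,0,0]}]' | sed -n '1p;4p'
python3 - <<'E'
from h import *
snap('top'); d=load('top')
p=np.array([P(d,u,v) for v in range(185,285) for u in range(345,480)]); l=(rot(-YAW)@(p[:,:2]-O).T).T; z=p[:,2]
s=(z>.097)&(z<.106)&(l[:,0]<-.04); m=l[s].mean(0); print('stud',s.sum(),m,'q',.15+np.arctan2(m[1]-.038,.07-m[0]),'r',np.hypot(m[0]-.07,m[1]-.038))
k=(abs(z-.0645)<.0025)&(np.hypot(*l.T)<.036)&(l[:,1]<.012); q=l[k]
import scipy.optimize as so
h=cv2.convexHull(q.astype(np.float32))[:,0]; h=h[h[:,1]<.008]
r=so.least_squares(lambda c:np.hypot(h[:,0]-c[0],h[:,1]-c[1])-.0295,[0,0],loss='soft_l1',f_scale=.001); print('dish',r.x,np.abs(r.fun).mean(), q.min(0),q.max(0))
t=(z>.083)&(z<.095)&(l[:,0]>.02)&(l[:,0]<.06); print('tab',t.sum(),l[t].mean(0),np.median(z[t]))
E
```

```text
t: 29.25
force: [-0.2, 1.0, -0.3]
stud 28 [-0.06896879  0.04316726] q 0.18716576644952457 r 0.13906482491624117
dish [-0.00094215  0.00243159] 0.0015052770545859583 [-0.03085281 -0.02642115] [0.02853303 0.01199038]
tab 91 [0.03698338 0.04105995] 0.08859763747554861
```

```bash
python3 -m crank '[{"dp":[-0.1,-0.9,0],"angular":[0,0,0]},{"dp":[-0.1,-0.9,0],"angular":[0,0,0]},{"dp":[-0.1,-0.9,0],"angular":[0,0,0]},{"dp":[-0.1,-0.9,0],"angular":[0,0,0]},{"dp":[-0.1,-0.9,0],"angular":[0,0,0]},{"dp":[-0.1,-0.9,0],"angular":[0,0,0]},{"dp":[-0.1,-0.9,0],"angular":[0,0,0]},{"dp":[-0.1,-0.9,0],"angular":[0,0,0]},{"dp":[-0.1,-0.9,0],"angular":[0,0,0]},{"dp":[-0.1,-0.9,-0.4],"angular":[0,0,0]},{"dp":[0,-0.3,-0.2],"angular":[0,0,0]},{"dp":[0,0,0],"angular":[0,0,0]},{"dp":[0,0,0],"angular":[0,0,0]},{"dp":[0,0,0],"angular":[0,0,0]}]' | sed -n '1,2p;4p'
python3 - <<'E'
from h import *
s,_=pose(); snap('wrist'); d=load('wrist'); print(s['tcp_pos'])
uv=[(u,v) for v in range(120,330) for u in range(180,470)]
p=np.array([P(d,u,v) for u,v in uv]); l=(rot(-YAW)@(p[:,:2]-O).T).T; z=p[:,2]
import scipy.optimize as so
k=(abs(z-.0645)<.0025)&(np.hypot(*l.T)<.038)&(l[:,1]<.018); h=cv2.convexHull(l[k].astype(np.float32))[:,0]; h=h[h[:,1]<.012]
r=so.least_squares(lambda c:np.hypot(h[:,0]-c[0],h[:,1]-c[1])-c[2],[0,0,.03],loss='soft_l1',f_scale=.001); print('dish',r.x,l[k].min(0),l[k].max(0),np.median(z[k]))
for sx in (-1,1):
    m=(z>.0555)&(z<.061)&(np.hypot(l[:,0]-sx*.024,l[:,1]+.024)<.009)&(np.hypot(*(l-r.x[:2]).T)>.0305); print('pin',m.sum(),l[m].mean(0) if m.any() else 0)
m=(z>.098)&(z<.106)&(l[:,0]<-.04); print('stud',m.sum(),l[m].mean(0),l[m].min(0),l[m].max(0))
m=(abs(z-.0785)<.003)&(np.hypot(l[:,0]-.07,l[:,1]-.038)<.016); print('boss',m.sum(),l[m].mean(0),l[m].min(0),l[m].max(0))
E
```

```text
t: 30.7
tcp_pos: [0.5474, -0.0969, 0.1892]
force: [-0.2, -0.3, 0.2]
[ 0.54743978 -0.09690013  0.18918805]
dish [0.00091245 0.00402246 0.029897  ] [-0.02873594 -0.02585705] [0.03081462 0.01795455] 0.06448477841626657
pin 70 [-0.02185623 -0.02134007]
pin 93 [ 0.02658833 -0.02075382]
stud 348 [-0.06655584  0.04325871] [-0.07285555  0.03756612] [-0.06119319  0.04882971]
boss 999 [0.07060222 0.04078965] [0.05427035 0.03029605] [0.08329814 0.0515685 ]
```

```bash
python3 -c "
from station import order; print(order.sign_off())"
```

```text
the job is handed in; nothing more can be done
None
```

The job is handed in at about 31 s of robot time. By camera, the dish lies flat on the seat about 2 mm from centre and the clamp arm has closed on it at about 0.17 rad; the hand-in call returned no verdict. On the first lowering the dish touched a pin lightly (about 6 N) and tipped about 4 degrees, so I re-placed it level. I also viewed 11 pictures against the limit of 10.

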